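Set the lever valves of a vacuum filtration manifold for two funnels

ROBOT

A 6-joint arm with a two-finger parallel gripper is mounted at the origin on the work surface. World frame = base frame: x ahead of the robot, y to its left, z up, the work surface at z = 0. Lengths are in m, angles in degrees, forces in N, time in s.
With the tool pointing down it reaches from about 0.275 to 1 m from the base axis. Payload 8.4 kg.
Tool frame: the origin (TCP) lies at the very end of the fingers, on their centre line; the grasp point (between the pads) lies 19 mm behind it (arm.grip_depth is the distance from the TCP to the grasp point, in m); z points along the fingers, y is the line along which they close (so a half turn about z gives the same grasp; the last joint's range is limited). The gripper opens to 85 mm and grips with 20 to 120 N. Pads are 22 mm wide; open, the fingers measure 114 mm over their backs; the gripper's body (76 mm by 85 mm) begins 54 mm behind the grasp point. The pads swing forward as they close: fully open they stand 13 mm farther back than shut.
Start: joints at [72.857, 20.225, 93.587, -0, 66.188, -0.138], TCP at [0.183, 0.598, 0.231] pointing down, gripper open.
Joint ranges: [-150.9, 150.9], [-52.94, 120.26], [3.33, 152.33], [-74.26, 254.26], [0, 154.13], [-172.89, 172.89]. Speed limits (degrees/s): [127.2, 127.2, 159.86, 180, 180, 180].

INTERFACE

Orientations are given as [roll, pitch, yaw] about the fixed x, y, z axes, in that order (R = Rz(yaw) Ry(pitch) Rx(roll)).
In Python, from cell import telemetry, imaging, finish_job, arm gives the robot as it stands.
- The arm moves only by the tool move_arm, never from a script. Its argument "steps" is a list of rows, each a list of 7 numbers: the turn, a rotation vector about the tool's x, y, z in degrees, then the shift along the tool's x, y, z in m, then the finger opening in m, from 0 to 0.0854. A call has 1 to 20 rows; each row is the pose to reach, as a shift and turn from the pose commanded when the call began, along the tool's axes at that moment; what a row does not reach only later rows make up. A row lasts 1/10 s, in which the tool goes at most 50 mm and 8.59 degrees, less where a joint would pass 70% of its speed; a pose out of reach is approached as far as the arm can. A call with a gripper value outside its range is refused whole. The fingers move at their own pace and stop on an object; the grip force is fixed at half the most. Time passes only in rows, so rows that repeat a pose let the fingers close. It gives the time, the measured TCP pose, the force, the opening and the grip force at its end, in the units of the state.
- telemetry.sense(): the state, without advancing time (a new reading comes with each control period).
- imaging.camera(name): name is "scene" or "top"; returns (picture, depth): 480x640x3 uint8, red, green, blue; 480x640 float32, m along the optical axis (not along the pixel's ray), 0 where there is no reading.
- imaging.camera_model(name): a dict with "fovy" (degrees; the focal length in pixels is half the picture's height over the tangent of half this angle, whatever the lens; pixels are square), "cx", "cy" (the principal point, pixels), "T" (4x4, takes a point from camera to world coordinates). Camera axes: x right, y up, looking along -z (the intrinsics and any distortion apply to the point x, -y, -z); pixel columns grow to the right and rows downward; lengths in m; the calibration is good to about 2 mm. A picture is of the moment at which its call begins. camera_model takes no time and is no camera call.
- finish_job(): hands the job in; it is judged then, once.
Trained networks look in the newest picture that a camera, given by its name, has taken for a name from the list of things; names that differ only in an ending like _2 or _b are one class to them, and where a whole thing is asked for, a point or a joint stands for the part that bears it (a point fixed in the world has none). Each returns a list of dicts, best first, with "confidence" (0 to 1); they miss things now and then, are a little off and sometimes report something else, mostly with a low value. They report only what shows in the picture. A call takes as long as a camera call. They do not tell look-alikes from the thing itself.
- imaging.masks_of(camera, name): "region" (480x640 bool, what is visible of it) and "bbox" ([centre column, centre row, width, height] as shares, 0 to 1, of the picture: columns of its width, rows of its height, round what is visible of it).
- imaging.pinpoint(camera, name): "centre" ([column, row] as shares, 0 to 1, of the picture: columns of its width, rows of its height: a listed point, or the origin of a listed thing).
The state is a dict: "t": time; "joint_positions": joint angles; "joint_velocities": joint speeds; "effort": joint torques, N m; "tool_pos": TCP position; "orientation": TCP orientation; "force": force on the tool from outside, world axes, zero at the start; "ft_torque": the same for the moment, N m; "grip_width": finger opening in m; "finger_force": force on a finger pad.
Only numpy, scipy, OpenCV 4.12 (cv2) and the standard library are available. Lean on these libraries where they do the work, as an engineer would, in place of code of your own. Each camera call takes 0.05 s, during which the arm holds its last target. There are 200 camera calls.

TASK

Get the three-place filtration manifold ready for the vacuum pump: pushing the white levers with one fingertip, fully open the valve of each station that carries a tall funnel (lever in line with its pipe, pointing away from the funnel) and fully shut the valve of the station that has only the low dust cap (lever square across its pipe). Push each lever home to its stop, but do not pinch it or force it against the stop. Leave the funnels, the cap and everything else on the bench in place.

Things in the scene. Friction and masses are not known exactly. Their poses are not given: they have to be found in the camera images.
- valve_left (a joint): left station's lever valve (as seen from the robot), rad: 0 fully open, lever in line with its pipe, pointing from the stem to the header; 1.571 fully shut, lever square across, pointing to manifold +y. Stops at both ends, no spring, friction 0.22 N m (4 N near its end), stays where left. From its stem the lever points along (-cos q, sin q) in manifold x, y
- valve_middle (a joint): middle station's lever valve (as seen from the robot), rad: 0 fully open, lever in line with its pipe, pointing from the stem to the header; 1.571 fully shut, lever square across, pointing to manifold +y. Stops at both ends, no spring, friction 0.22 N m (4 N near its end), stays where left. From its stem the lever points along (-cos q, sin q) in manifold x, y
- valve_right (a joint): right station's lever valve (as seen from the robot), rad: 0 fully open, lever in line with its pipe, pointing from the stem to the header; 1.571 fully shut, lever square across, pointing to manifold +y. Stops at both ends, no spring, friction 0.22 N m (4 N near its end), stays where left. From its stem the lever points along (-cos q, sin q) in manifold x, y
- stem_left (a point): fixed point on the upright turning axis of the left valve, at the mid-height of its lever, 102 mm above the bench; axes are those of the manifold
- stem_middle (a point): fixed point on the upright turning axis of the middle valve, at the mid-height of its lever, 102 mm above the bench; axes are those of the manifold
- stem_right (a point): fixed point on the upright turning axis of the right valve, at the mid-height of its lever, 102 mm above the bench; axes are those of the manifold
- lever_left (a point): point on the centre line of the left lever, 65 mm from its turning axis, at mid-height. The lever is a white nylon bar from the axis to 81 mm out, 14 mm wide (18 mm at its round end), 10 mm thick, 97 to 107 mm above the bench; below it only header tube, pipe and valve body (tops 73 to 74 mm up) and, within 13 mm of the axis, its own hub
- lever_middle (a point): point on the centre line of the middle lever, 65 mm from its turning axis, at mid-height. The lever is a white nylon bar from the axis to 81 mm out, 14 mm wide (18 mm at its round end), 10 mm thick, 97 to 107 mm above the bench; below it only header tube, pipe and valve body (tops 73 to 74 mm up) and, within 13 mm of the axis, its own hub
- lever_right (a point): point on the centre line of the right lever, 65 mm from its turning axis, at mid-height. The lever is a white nylon bar from the axis to 81 mm out, 14 mm wide (18 mm at its round end), 10 mm thick, 97 to 107 mm above the bench; below it only header tube, pipe and valve body (tops 73 to 74 mm up) and, within 13 mm of the axis, its own hub
- head_left (a point): centre of the top face of the left station's filter head, a fixed steel cone and disc 62 mm across, 105 mm above the bench, 140 mm beyond that station's stem along manifold +x
- head_middle (a point): centre of the top face of the middle station's filter head, a fixed steel cone and disc 62 mm across, 105 mm above the bench, 140 mm beyond that station's stem along manifold +x
- head_right (a point): centre of the top face of the right station's filter head, a fixed steel cone and disc 62 mm across, 105 mm above the bench, 140 mm beyond that station's stem along manifold +x
- manifold: stainless vacuum filtration manifold fixed on the bench; origin on the bench under the middle stem; +x from valves to heads (away from the robot), +y left along the header. Header tube 38 mm thick, 420 mm long, at x = -75 mm, top 74 mm up (end collars 77 mm, outlet barb at the right end); three 16 mm pipes 140 mm apart run from it in +x through the valves (x = 0) to the heads (x = 140 mm)
- funnel_a_center (a point): centre (half-way up) of a loose stainless filter funnel standing upright on one of the heads: open cup 120 mm high, 74 mm wide above, 58 mm at the foot
- funnel_b_center (a point): centre of the second such funnel, standing on another head
- dust_cap_center (a point): centre of the loose grey plastic dust cap that lies on the head of the station without a funnel: low round cap 66 mm wide, 22 mm high
- vial: small amber vial with black lid, 28 mm wide, 62 mm high, standing behind the valves between two heads; origin at its foot
- forceps: steel forceps about 125 mm long, lying on the bench in front of the header; origin near the middle, x along them
- petri_dishes: stack of three closed dishes, 90 mm wide, 42 mm high, at the right of the manifold; origin at its foot
- wash_bottle: white wash bottle, 66 mm wide, 180 mm high with its bent spout, at the left of the manifold; origin at its foot
- tip_box: closed pipette tip box 118 x 82 x 68 mm on the right of the bench; origin at its foot
- tube_rack: blue tube rack 100 x 200 mm, 78 mm high with its tubes, on the left of the bench; origin at its foot
- marker: black marker pen 135 mm long, 15 mm thick, lying at the right front; origin near the middle, x along it
Not all that is in view belongs to the job. What is shaped like the part that bears funnel_b_center but purple or yellow is not meant.

How it is judged:
By the outcome, as a careful person would: the job done as asked, in the order asked, and still so for the second after the job is handed in, with the robot touching nothing.
It also fails if it takes over 51 s, if anything falls off the work surface, if the arm or the gripper's body presses on something with over 40 N, if the wrist force passes 120 N, or if a joint passes its speed limit or range.

## Working session

There is one attempt and no reset: what is moved stays moved. The work goes in short steps, Python scripts to look and compute and a tool call to move; the robot and the scene stay as the last step left them, time stands still between calls to the robot, and variables do not carry over. Pictures are saved under pics/ and viewed, at most 10 in all, crops included, and the job is handed in when it is done.

Besides the shell and the picture viewer there is one more tool, called as name(argument=value, ...) on one line, values as JSON. move_arm: Moves the arm, as the interface text tells. Its arguments: {"type":"object","properties":{"steps":{"type":"array","items":{"type":"array","items":{"type":"number"}}}},"required":["steps"]}

```bash
mkdir -p pics; cat > h.py <<'E'
import numpy as np, cv2
from cell import telemetry, imaging, arm
def ray(cam,u,v):
    m=imaging.camera_model(cam); f=240/np.tan(np.radians(m["fovy"]/2))
    d=np.array([(u-m["cx"])/f,-(v-m["cy"])/f,-1.]); T=np.array(m["T"])
    return T[:3,3],T[:3,:3]@d
def at_z(cam,u,v,z):
    o,d=ray(cam,u,v); return o+d*(z-o[2])/d[2]
def at_d(cam,u,v,dep):
    o,d=ray(cam,u,v); return o+d*dep
E
python3 - <<'E'
from h import *
for c in("top","scene"):
    p,d=imaging.camera(c); cv2.imwrite(f"pics/{c}0.png",p[:,:,::-1]); m=imaging.camera_model(c); print(c,{k:(np.round(v,3).tolist() if k=="T" else v) for k,v in m.items()})
for n,z in [("stem_left",.102),("stem_middle",.102),("stem_right",.102),("lever_left",.102),("lever_middle",.102),("lever_right",.102),("head_left",.105),("head_middle",.105),("head_right",.105),("funnel_a_center",.165),("dust_cap_center",.116),("vial",0),("manifold",0),("wash_bottle",0)]:
    for r in imaging.pinpoint("top",n)[:3]:
        u,v=r["centre"][0]*640,r["centre"][1]*480
        print(n,round(r["confidence"],2),round(u),round(v),at_z("top",u,v,z).round(3))
print(telemetry.sense())
E
```

```text
top {'fovy': 52.274046698313654, 'cx': 320.9507169192374, 'cy': 250.03347137244862, 'T': [[-0.017, 0.998, -0.063, 0.507], [-1.0, -0.018, -0.023, -0.016], [-0.024, 0.063, 0.998, 1.486], [0.0, 0.0, 0.0, 1.0]]}
scene {'fovy': 47.63480621488436, 'cx': 327.83315336122337, 'cy': 236.35025092054926, 'T': [[0.427, -0.649, 0.63, 1.433], [0.904, 0.31, -0.295, -0.39], [-0.004, 0.695, 0.719, 1.079], [0.0, 0.0, 0.0, 1.0]]}
stem_left 0.97 295 283 [0.502 0.091 0.102]
stem_left 0.58 342 287 [ 0.489 -0.042  0.102]
stem_middle 0.63 344 266 [ 0.547 -0.049  0.102]
stem_right 0.77 394 255 [ 0.577 -0.191  0.102]
lever_left 0.74 289 302 [0.449 0.109 0.102]
lever_middle 0.48 345 288 [ 0.486 -0.05   0.102]
lever_right 0.65 382 275 [ 0.522 -0.155  0.102]
head_right 0.69 379 207 [ 0.713 -0.152  0.105]
head_right 0.43 294 283 [0.503 0.095 0.105]
head_right 0.4 345 266 [ 0.549 -0.052  0.105]
funnel_a_center 0.78 282 233 [0.64  0.121 0.165]
dust_cap_center 0.61 384 206 [ 0.715 -0.163  0.116]
vial 0.48 308 229 [0.667 0.057 0.   ]
vial 0.3 155 268 [0.557 0.527 0.   ]
manifold 0.86 346 270 [ 0.538 -0.058  0.   ]
wash_bottle 0.83 236 326 [0.375 0.278 0.   ]
wash_bottle 0.19 344 269 [ 0.542 -0.05   0.   ]
{'t': 0.8, 'joint_positions': array([ 7.28584511e+01,  2.02227145e+01,  9.35872300e+01,  1.29029899e-03,
        6.61870915e+01, -1.38782413e-01]), 'joint_velocities': array([-0.04044724,  0.01216537,  0.08138279,  0.08560661,  0.04589405,
       -0.00955004]), 'effort': array([-3.99223238e-03, -6.05110717e+01, -3.42415452e+01, -5.02314142e-04,
        1.09266075e-03,  1.49915003e-06]), 'tool_pos': array([0.18277007, 0.59768735, 0.2313081 ]), 'orientation': array([ 1.79997033e+02, -1.17329843e-03,  1.62996713e+02]), 'force': array([0.17627323, 0.43702672, 0.30638955]), 'ft_torque': array([-0.03619206, -0.07018691,  0.03833445]), 'finger_force': 0.0, 'grip_width': 0.08521522344854066}
```

```bash
python3 - <<'E'
import cv2
p=cv2.imread("pics/top0.png")[170:350,200:440]
cv2.imwrite("pics/topc.png",cv2.resize(p,(800,600),interpolation=cv2.INTER_CUBIC))
E
```

```text
(no output)
```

View pics/topc.png

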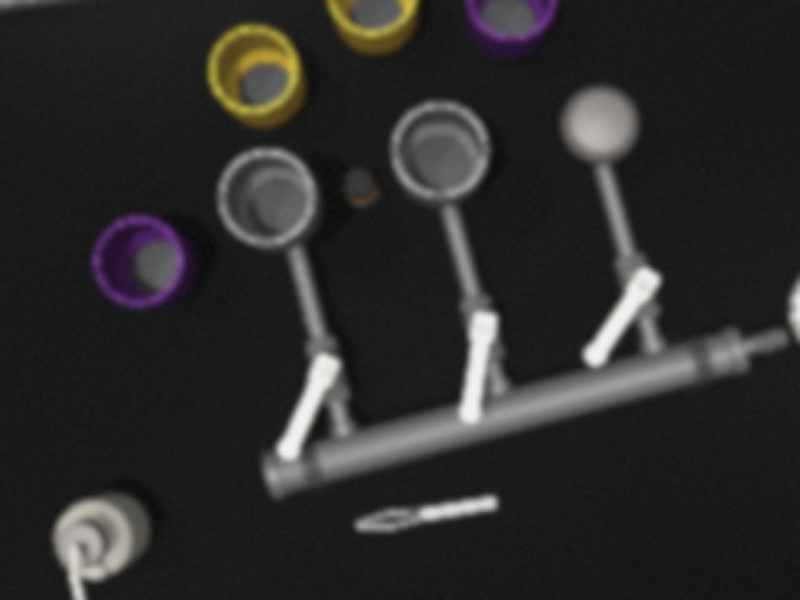

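View pics/scene0.png

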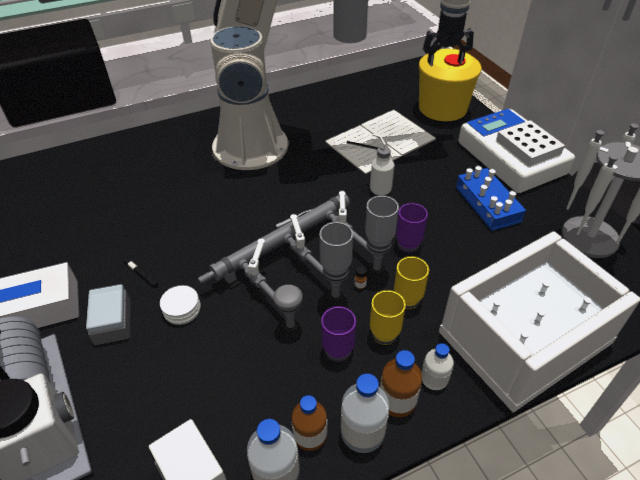

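The top crop shows funnels on the left and middle heads and the cap on the right head. All three levers are part-way open: left tip at about (286,305) px, middle (341,294), right (378,277). I'll measure the lever bars by colour and depth.

```bash
cat > lev.py <<'E'
from h import *
def levers(save=None):
    p,d=imaging.camera("top"); 
    if save: cv2.imwrite(save,cv2.resize(p[230:320,260:420][:,:,::-1],(800,450),interpolation=cv2.INTER_CUBIC))
    w=(p.min(2)>150).astype(np.uint8); w[:235]=0;w[:,:270]=0;w[312:]=0;w[:,408:]=0
    n,l,s,c=cv2.connectedComponentsWithStats(w)
    for i in range(1,n):
        if s[i,4]<60: continue
        v,u=np.nonzero(l==i); 
        P=np.array([at_z("top",a,b,.107) for a,b in zip(u,v)])
        D=np.array([at_d("top",a,b,d[b,a])[2] for a,b in zip(u,v) if d[b,a]>0])
        (cx,cy),(a,b),_=cv2.minAreaRect((P[:,:2]*1000).astype(np.float32))
        m=P[:,:2].mean(0); e,V=np.linalg.eigh(np.cov(P[:,:2].T)); t=V[:,1]*(-1 if V[0,1]>0 else 1)
        q=(P[:,:2]-m)@t
        print(s[i,4],"c",m.round(4),"dir deg",np.degrees(np.arctan2(t[1],t[0])).round(1),"ends",(m+t*q.min()).round(3),(m+t*q.max()).round(3),"rect",round(a),round(b),"z",np.median(D).round(3))
if __name__=="__main__":
    levers()
    p,d=imaging.camera("top")
    # header axis: points with world z in .055-.08
    v,u=np.mgrid[200:330,262:450]; v=v.ravel();u=u.ravel()
    P=np.array([at_d("top",a,b,d[b,a]) for a,b in zip(u,v)]); k=(P[:,2]>.060)&(P[:,2]<.08)&(p[v,u].min(1)<150)
    im=np.zeros((480,640),np.uint8); im[v[k],u[k]]=1
    n,l,s,c=cv2.connectedComponentsWithStats(im); i=1+np.argmax(s[1:,4]); kk=l[v,u]==i
    r=cv2.minAreaRect((P[kk,:2]*1000).astype(np.float32)); print("header",r,s[i])
    for n in ("funnel_a_center","dust_cap_center"):
        for m in imaging.masks_of("top",n)[:5]:
            b,a=np.nonzero(m["region"]); Q=np.array([at_d("top",x,y,d[y,x]) for x,y in zip(a,b) if d[y,x]>0]); top=Q[Q[:,2]>np.percentile(Q[:,2],90)-.01]
            (c0,c1),rr=cv2.minEnclosingCircle((top[:,:2]*1000).astype(np.float32)); print(n,m["confidence"],c0,c1,rr,np.percentile(Q[:,2],90))
E
python3 lev.py
```

```text
206 c [ 0.5519 -0.1675] dir deg 144.8 ends [ 0.588 -0.193] [ 0.511 -0.139] rect 22 94 z 0.106
256 c [ 0.501  -0.0373] dir deg 154.8 ends [ 0.552 -0.061] [ 0.423 -0.001] rect 57 147 z 0.105
207 c [0.4797 0.099 ] dir deg 155.2 ends [0.521 0.08 ] [0.434 0.12 ] rect 21 96 z 0.106
116 c [ 0.4884 -0.1412] dir deg 103.9 ends [ 0.508 -0.221] [ 0.468 -0.058] rect 5 169 z 0.073Traceback (most recent call last):
  File "lev.py", line 21, in <module>
    P=np.array([at_d("top",a,b,d[b,a]) for a,b in zip(u,v)]); k=(P[:,2]>.060)&(P[:,2]<.08)&(p[v,u].min(1)<150)
                ~~~~^^^^^^^^^^^^^^^^^^
  File "h.py", line 10, in at_d
    o,d=ray(cam,u,v); return o+d*dep
        ~~~^^^^^^^^^
  File "h.py", line 4, in ray
    m=imaging.camera_model(cam); f=240/np.tan(np.radians(m["fovy"]/2))
ValueError: time passes only in moves, steps and waits
```

```bash
cat > lev.py <<'E'
import numpy as np, cv2
from cell import telemetry, imaging
M=imaging.camera_model("top"); F=240/np.tan(np.radians(M["fovy"]/2)); T=np.array(M["T"])
def cloud(d):
    v,u=np.mgrid[0:480,0:640]
    c=np.stack([(u-M["cx"])/F*d,-(v-M["cy"])/F*d,-d],-1); return c@T[:3,:3].T+T[:3,3]
def levers(save=None):
    p,d=imaging.camera("top"); X=cloud(d)
    if save: cv2.imwrite(save,cv2.resize(p[170:320,240:440][:,:,::-1],(800,600),interpolation=cv2.INTER_CUBIC))
    w=((X[...,2]>.09)&(X[...,2]<.125)&(p.min(2)>110)).astype(np.uint8); w[:235]=0;w[:,:265]=0;w[315:]=0;w[:,412:]=0
    n,l,s,c=cv2.connectedComponentsWithStats(w)
    for i in range(1,n):
        if s[i,4]<60: continue
        P=X[l==i]; (cx,cy),(a,b),_=cv2.minAreaRect((P[:,:2]*1000).astype(np.float32))
        m=P[:,:2].mean(0); e,V=np.linalg.eigh(np.cov(P[:,:2].T)); t=V[:,1]*(-1 if V[0,1]>0 else 1)
        q=(P[:,:2]-m)@t
        print(s[i,4],"c",m.round(4),"dir",np.degrees(np.arctan2(t[1],t[0])).round(1),"ends",(m+t*q.min()).round(3),(m+t*q.max()).round(3),"rect",round(a),round(b),"z",np.median(P[:,2]).round(3))
    return p,d,X
if __name__=="__main__":
    p,d,X=levers()
    k=((X[...,2]>.055)&(X[...,2]<.08)).astype(np.uint8); k[:200]=0;k[330:]=0;k[:,:262]=0;k[:,450:]=0
    n,l,s,c=cv2.connectedComponentsWithStats(k); i=1+np.argmax(s[1:,4]); print("header",cv2.minAreaRect((X[l==i][:,:2]*1000).astype(np.float32)),s[i])
    for n in ("funnel_a_center","dust_cap_center"):
        for m in imaging.masks_of("top",n)[:5]:
            Q=X[m["region"]]; h=np.percentile(Q[:,2],90); t=Q[Q[:,2]>h-.01]
            print(n,round(m["confidence"],2),cv2.minEnclosingCircle((t[:,:2]*1000).astype(np.float32)),h.round(3))
    print(telemetry.sense()["t"])
E
python3 lev.py
```

```text
187 c [ 0.5503 -0.1658] dir 144.6 ends [ 0.586 -0.191] [ 0.51  -0.137] rect 20 93 z 0.107
184 c [ 0.5116 -0.0433] dir 170.0 ends [ 0.554 -0.051] [ 0.464 -0.035] rect 19 92 z 0.107
187 c [0.4795 0.0997] dir 154.2 ends [0.519 0.081] [0.435 0.121] rect 20 93 z 0.106
header ((498.7308654785156, -79.6932373046875), (94.14815521240234, 466.4239501953125), 14.130276679992676) [ 278  258  158   62 2238]
dust_cap_center 0.77 ((710.8666381835938, -149.86227416992188), 32.516014099121094) 0.128
dust_cap_center 0.46 ((379.4640197753906, 5.325542449951172), 59.59315490722656) 0.011
dust_cap_center 0.35 ((510.4957275390625, -33.79998016357422), 174.3656768798828) 0.106
1.05
```

Stems come out 139–140 mm apart, and the cap sits 139 mm from its stem, so the geometry checks. Manifold yaw is about 14.1°, with q ≈ 40°, 24° and 50° from left to right. I'll plan the moves from this.

```bash
cat > plan.py <<'E'
import numpy as np,sys
from cell import telemetry
S={"L":(.508,.086),"M":(.5435,-.049),"R":(.577,-.185)}
def row(p,psi,p0,psi0):
    a=np.radians(psi0); d=np.array(p)-p0
    return [0,0,round(psi0-psi,1),round(d[0]*np.cos(a)+d[1]*np.sin(a),4),round(d[0]*np.sin(a)-d[1]*np.cos(a),4),round(-d[2],4),0]
def pose(k,th,gap,z,r=.06,half=.011):
    """finger centre beside lever at world angle th; open: finger on th-90 side, R: th+90 side"""
    sg=1 if k=="R" else -1; n=np.radians(th+90*sg); t=np.radians(th); o=.007+half+gap
    return [S[k][0]+r*np.cos(t)+o*np.cos(n),S[k][1]+r*np.sin(t)+o*np.sin(n),z],th-90
def now():
    s=telemetry.sense(); return s["tool_pos"],s["orientation"][2]
E
python3 - <<'E'
from plan import *
p0,y0=now(); 
P,psi=pose("L",154.2,.014,.26); print("above",P,psi,row(P,psi,p0,y0))
P2,_=pose("L",154.2,.014,.09)
for a in [(P2,psi)]+[pose("L",t,g,.09) for t,g in [(154.2,.002),(159,0),(164,0),(169,0),(174,0),(179,0),(184,0),(189,0),(191,0)]]: print(row(a[0],a[1],P,psi))
E
```

```text
above [np.float64(0.46790826889578285), np.float64(0.14092406664720983), 0.26] 64.19999999999999 [0, 0, np.float64(98.8), np.float64(-0.4062), np.float64(-0.3534), np.float64(-0.0287), 0]
[0, 0, 0.0, np.float64(0.0), np.float64(0.0), np.float64(0.17), 0]
[0, 0, 0.0, np.float64(-0.012), np.float64(-0.0), np.float64(0.17), 0]
[0, 0, -4.8, np.float64(-0.0191), np.float64(-0.0013), np.float64(0.17), 0]
[0, 0, -9.8, np.float64(-0.0245), np.float64(-0.0022), np.float64(0.17), 0]
[0, 0, -14.8, np.float64(-0.0299), np.float64(-0.0026), np.float64(0.17), 0]
[0, 0, -19.8, np.float64(-0.0354), np.float64(-0.0026), np.float64(0.17), 0]
[0, 0, -24.8, np.float64(-0.0408), np.float64(-0.002), np.float64(0.17), 0]
[0, 0, -29.8, np.float64(-0.0462), np.float64(-0.001), np.float64(0.17), 0]
[0, 0, -34.8, np.float64(-0.0515), np.float64(0.0005), np.float64(0.17), 0]
[0, 0, -36.8, np.float64(-0.0535), np.float64(0.0012), np.float64(0.17), 0]
```

move_arm(steps=[[0,0,0,0,0,-0.045,0],[0,0,99,-0.406,-0.353,-0.045,0],[0,0,99,-0.406,-0.353,-0.045,0],[0,0,99,-0.406,-0.353,-0.045,0],[0,0,99,-0.406,-0.353,-0.045,0],[0,0,99,-0.406,-0.353,-0.045,0],[0,0,99,-0.406,-0.353,-0.045,0],[0,0,99,-0.406,-0.353,-0.045,0],[0,0,99,-0.406,-0.353,-0.045,0],[0,0,99,-0.406,-0.353,-0.045,0],[0,0,99,-0.406,-0.353,-0.045,0],[0,0,99,-0.406,-0.353,-0.045,0],[0,0,99,-0.406,-0.353,-0.03,0],[0,0,99,-0.406,-0.353,-0.03,0],[0,0,99,-0.406,-0.353,-0.03,0],[0,0,99,-0.406,-0.353,-0.03,0]])

```text
t: 2.65
tool_pos: [0.4677, 0.1421, 0.2618]
orientation: [180.0, -0.0, 64.2]
force: [-0.6, 0.2, 0.9]
grip_width: -0.0002
finger_force: 0.0
```

move_arm(steps=[[0,0,0,0,0,0.05,0],[0,0,0,0,0,0.1,0],[0,0,0,0,0,0.14,0],[0,0,0,0,0,0.165,0],[0,0,0,0,0,0.172,0],[0,0,0,0,0,0.172,0]])

```text
t: 3.25
tool_pos: [0.4675, 0.1419, 0.0892]
orientation: [-180.0, 0.0, 64.1]
force: [1.1, -1.7, 0.9]
grip_width: 0.0002
finger_force: 0.0
```

```bash
python3 - <<'E'
from cell import imaging,telemetry
import cv2
p,d=imaging.camera("scene"); cv2.imwrite("pics/s1.png",cv2.resize(p[140:290,240:440][:,:,::-1],(800,600),interpolation=cv2.INTER_CUBIC))
s=telemetry.sense(); print(s["tool_pos"],s["orientation"],s["force"])
E
```

```text
[0.46831434 0.14203266 0.09013863] [ 1.79967282e+02 -2.96832160e-02  6.40801598e+01] [ 0.55708967 -0.19372631 -0.18801973]
```

View pics/s1.png

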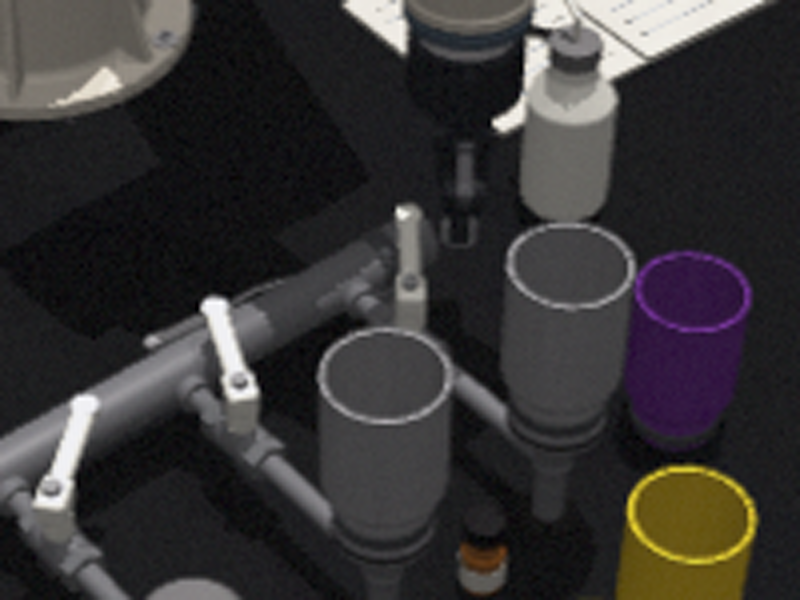

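The closed fingertip (crop ~(460,235)) stands clear on the outer side of the left lever (~(410,240)). Next I sweep it along the arc.

move_arm(steps=[[0,0,0,-0.007,0,0,0],[0,0,0,-0.013,0,0,0],[0,0,-2.5,-0.0165,-0.0007,0,0],[0,0,-5,-0.02,-0.0013,0,0],[0,0,-7.5,-0.023,-0.0018,0,0],[0,0,-10,-0.0255,-0.0022,0,0],[0,0,-12.5,-0.028,-0.0024,0,0],[0,0,-15,-0.031,-0.0026,0,0],[0,0,-17.5,-0.0335,-0.0026,0,0],[0,0,-20,-0.0365,-0.0026,0,0],[0,0,-22.5,-0.039,-0.0023,0,0],[0,0,-25,-0.042,-0.002,0,0],[0,0,-27.5,-0.0445,-0.0015,0,0],[0,0,-30,-0.047,-0.001,0,0],[0,0,-32,-0.049,-0.0003,0,0],[0,0,-32,-0.049,-0.0003,0,0]])

```text
t: 4.9
tool_pos: [0.4461, 0.0972, 0.0902]
orientation: [179.9, -0.0, 96.0]
force: [-0.9, 0.4, 0.0]
grip_width: -0.0002
finger_force: 0.7
```

```bash
python3 - <<'E'
from plan import *
from lev import levers
levers("pics/t2.png")
s=telemetry.sense(); print(s["tool_pos"],s["orientation"],s["force"])
p0,y0=now()
for th in (188,190,191,192,193,194.1): print(th,row(*pose("L",th,0,.09),p0,y0))
E
```

```text
185 c [ 0.5507 -0.1661] dir 144.7 ends [ 0.586 -0.191] [ 0.51  -0.137] rect 19 94 z 0.106
185 c [ 0.5113 -0.0433] dir 170.2 ends [ 0.555 -0.051] [ 0.464 -0.035] rect 19 92 z 0.107
[0.44623715 0.09723494 0.09008447] [ 1.79928133e+02 -1.25560907e-02  9.59263952e+01] [-1.0653182   1.22633186  0.80391227]
188 [0, 0, np.float64(-2.1), np.float64(-0.0017), np.float64(-0.0003), np.float64(0.0001), 0]
190 [0, 0, np.float64(-4.1), np.float64(-0.0039), np.float64(-0.0009), np.float64(0.0001), 0]
191 [0, 0, np.float64(-5.1), np.float64(-0.0049), np.float64(-0.0011), np.float64(0.0001), 0]
192 [0, 0, np.float64(-6.1), np.float64(-0.006), np.float64(-0.0013), np.float64(0.0001), 0]
193 [0, 0, np.float64(-7.1), np.float64(-0.0071), np.float64(-0.0015), np.float64(0.0001), 0]
194.1 [0, 0, np.float64(-8.2), np.float64(-0.0083), np.float64(-0.0017), np.float64(0.0001), 0]
```

View pics/t2.png

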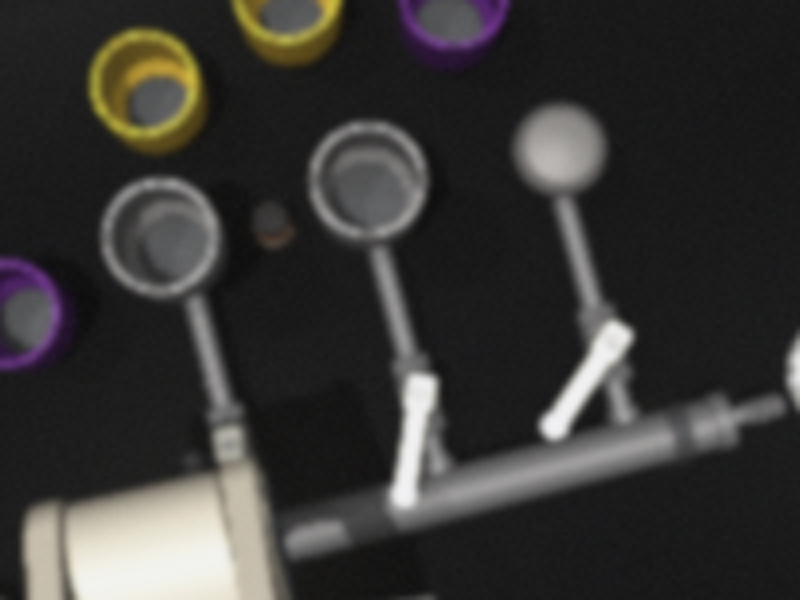

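The arm hides the left lever, but its hub (crop ~(228,440)) has turned to nearly in line. I go on in small steps and watch the force.

move_arm(steps=[[0,0,-2,-0.0017,-0.0003,0,0],[0,0,-4,-0.0035,-0.0008,0,0],[0,0,-5,-0.0047,-0.001,0,0]])

```text
t: 5.25
tool_pos: [0.4455, 0.0927, 0.0898]
orientation: [180.0, -0.0, 101.0]
force: [-2.2, 2.7, 2.3]
grip_width: -0.0002
finger_force: 1.7
```

move_arm(steps=[[0,0,-1,-0.001,-0.0002,0,0]])

```text
t: 5.35
tool_pos: [0.4455, 0.0917, 0.0896]
orientation: [180.0, -0.0, 102.0]
force: [-2.8, 3.3, 1.7]
grip_width: 0.0002
finger_force: 1.7
```

move_arm(steps=[[0,0,-1,-0.001,-0.0002,0,0]])

```text
t: 5.45
tool_pos: [0.4455, 0.0906, 0.0894]
orientation: [180.0, -0.0, 103.0]
force: [-2.2, 3.7, 2.3]
grip_width: 0.0001
finger_force: 1.7
```

move_arm(steps=[[0,0,-0.6,-0.0006,-0.0001,0,0]])

```text
t: 5.55
tool_pos: [0.4455, 0.09, 0.0893]
orientation: [-180.0, -0.0, 103.6]
force: [-1.4, 3.9, 1.7]
grip_width: -0.0002
finger_force: 1.7
```

move_arm(steps=[[0,0,-0.5,-0.0006,0,0,0]])

```text
t: 5.65
tool_pos: [0.4455, 0.0894, 0.0892]
orientation: [-180.0, -0.0, 104.1]
force: [-2.1, 2.7, 2.4]
grip_width: 0.0001
finger_force: 1.7
```

move_arm(steps=[[0,0,0,-0.0006,0,0,0]])

```text
t: 5.75
tool_pos: [0.4457, 0.0888, 0.0892]
orientation: [-180.0, -0.0, 104.1]
force: [-2.3, 3.8, 0.8]
grip_width: 0.0003
finger_force: 1.8
```

move_arm(steps=[[0,0,0,-0.0007,0,0,0]])

```text
t: 5.85
tool_pos: [0.4458, 0.0881, 0.0892]
orientation: [-180.0, -0.0, 104.1]
force: [-2.7, 2.4, 2.6]
grip_width: 0.0002
finger_force: 1.8
```

move_arm(steps=[[0,0,0,-0.0007,0,0,0]])

```text
t: 5.95
tool_pos: [0.446, 0.0874, 0.0892]
orientation: [-180.0, -0.0, 104.1]
force: [-2.8, 3.8, 1.3]
grip_width: 0.0001
finger_force: 1.8
```

move_arm(steps=[[0,0,0,-0.0007,0,0,0]])

```text
t: 6.05
tool_pos: [0.4461, 0.0867, 0.0892]
orientation: [-180.0, -0.0, 104.1]
force: [-3.7, 2.7, 1.3]
grip_width: -0.0003
finger_force: 1.8
```

move_arm(steps=[[0,0,0,-0.0007,0,0,0]])

```text
t: 6.15
tool_pos: [0.4463, 0.0861, 0.0892]
orientation: [-180.0, -0.0, 104.1]
force: [-3.9, 2.4, 1.8]
grip_width: 0.0
finger_force: 2.0
```

move_arm(steps=[[0,0,0,-0.0007,0,0,0]])

```text
t: 6.25
tool_pos: [0.4463, 0.0857, 0.0892]
orientation: [-180.0, -0.0, 104.1]
force: [-4.8, 9.2, 2.0]
grip_width: 0.0001
finger_force: 5.1
```

move_arm(steps=[[0,0,0,-0.0007,0,0,0]])

```text
t: 6.35
tool_pos: [0.4464, 0.0855, 0.0892]
orientation: [-180.0, -0.1, 104.0]
force: [-6.6, 12.8, 1.2]
grip_width: -0.0002
finger_force: 7.2
```

```bash
python3 - <<'E'
from plan import *
p0,y0=now(); P,psi=pose("M",170.1,.016,.16,half=.0075)
print(row(P,psi,p0,y0),P)
P0,_=pose("M",170.1,.016,.09,half=.0075)
for t,g in ((170.1,.003),(170.1,0),(175,0),(180,0),(185,0),(190,0)): print(row(*pose("M",t,g,.09,half=.0075),P0,psi))
E
```

```text
[0, 0, np.float64(23.9), np.float64(-0.1019), np.float64(0.0191), np.float64(-0.0708), 0] [np.float64(0.4896372779892355), np.float64(-0.008638419535514825), 0.16]
[0, 0, 0.0, np.float64(-0.013), np.float64(0.0), np.float64(-0.0), 0]
[0, 0, 0.0, np.float64(-0.016), np.float64(0.0), np.float64(-0.0), 0]
[0, 0, -4.9, np.float64(-0.0212), np.float64(-0.001), np.float64(-0.0), 0]
[0, 0, -9.9, np.float64(-0.0265), np.float64(-0.0016), np.float64(-0.0), 0]
[0, 0, -14.9, np.float64(-0.0319), np.float64(-0.0017), np.float64(-0.0), 0]
[0, 0, -19.9, np.float64(-0.0373), np.float64(-0.0014), np.float64(-0.0), 0]
```

move_arm(steps=[[0,0,0,0.004,0,0,0],[0,0,0,0.015,0,0,0],[0,0,0,0.015,0,-0.05,0],[0,0,0,0.015,0,-0.1,0]])

```text
t: 6.75
tool_pos: [0.4423, 0.0996, 0.1894]
orientation: [-179.8, 0.0, 104.1]
force: [2.2, 0.3, 0.2]
grip_width: 0.0002
finger_force: 0.0
```

move_arm(steps=[[0,0,8,-0.045,0.008,0,0],[0,0,16,-0.085,0.014,0,0],[0,0,24,-0.116,0.019,0,0],[0,0,24,-0.116,0.019,0.03,0],[0,0,24,-0.116,0.019,0.03,0]])

```text
t: 7.25
tool_pos: [0.4884, -0.009, 0.157]
orientation: [-179.8, 0.1, 80.0]
force: [-0.3, 0.5, 0.5]
grip_width: -0.0001
finger_force: 0.0
```

```bash
python3 - <<'E'
from plan import *
from lev import levers
levers("pics/t3.png")
p0,y0=now(); P,psi=pose("M",170.1,.016,.09,half=.0075); print(p0,y0,row(P,psi,p0,y0))
E
```

```text
188 c [ 0.5502 -0.1656] dir 144.6 ends [ 0.586 -0.191] [ 0.51  -0.137] rect 20 93 z 0.106
[ 0.48871709 -0.00850347  0.158218  ] 80.09460829403811 [0, 0, np.float64(-0.0), np.float64(0.0), np.float64(0.0009), np.float64(0.0682), 0]
```

View pics/t3.png

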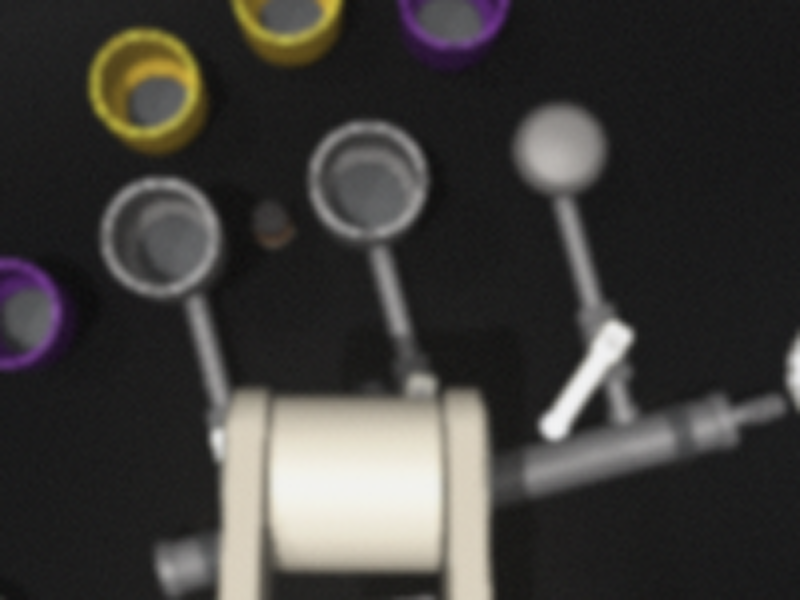

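The arm hides the left lever here, so I'll check it later. Now descending beside the middle lever and sweeping it.

move_arm(steps=[[0,0,0,0,0,0.045,0],[0,0,0,0,0,0.068,0],[0,0,0,0,0,0.068,0],[0,0,0,-0.007,0,0.068,0],[0,0,0,-0.013,0,0.068,0],[0,0,0,-0.016,0,0.068,0],[0,0,-2.5,-0.0185,-0.0005,0.068,0],[0,0,-5,-0.021,-0.001,0.068,0],[0,0,-7.5,-0.024,-0.0013,0.068,0],[0,0,-10,-0.0265,-0.0016,0.068,0],[0,0,-12.5,-0.029,-0.0017,0.068,0],[0,0,-15,-0.032,-0.0017,0.068,0],[0,0,-17.5,-0.0345,-0.0016,0.068,0],[0,0,-20,-0.0373,-0.0014,0.068,0]])

```text
t: 8.7
tool_pos: [0.4824, -0.045, 0.0925]
orientation: [179.9, -0.0, 100.2]
force: [-2.2, 4.1, 3.0]
grip_width: -0.0001
finger_force: 2.1
```

```bash
python3 - <<'E'
from plan import *
p0,y0=now(); print(p0,y0,telemetry.sense()["force"],row(*pose("M",194.1,0,.09,half=.0075),p0,y0))
E
```

```text
[ 0.48235686 -0.04503148  0.09248875] 100.15770479840884 [-2.15693164  4.06421874  2.96903579] [0, 0, np.float64(-3.9), np.float64(-0.0043), np.float64(-0.0014), np.float64(0.0025), 0]
```

move_arm(steps=[[0,0,-1.5,-0.0013,-0.0004,0,0],[0,0,-3,-0.0025,-0.0008,0,0],[0,0,-3.9,-0.0032,-0.001,0,0]])

```text
t: 9.0
tool_pos: [0.4819, -0.0484, 0.0917]
orientation: [180.0, 0.0, 104.0]
force: [-1.2, 3.0, 2.1]
grip_width: -0.0
finger_force: 1.7
```

move_arm(steps=[[0,0,0,-0.0007,0,0,0]])

```text
t: 9.1
tool_pos: [0.482, -0.0491, 0.0915]
orientation: [180.0, 0.0, 104.0]
force: [-0.7, 4.4, 3.2]
grip_width: 0.0004
finger_force: 1.8
```

move_arm(steps=[[0,0,0,-0.0007,0,0,0]])

```text
t: 9.2
tool_pos: [0.482, -0.0495, 0.0914]
orientation: [180.0, -0.0, 104.0]
force: [-1.1, 8.1, 5.0]
grip_width: -0.0002
finger_force: 4.0
```

move_arm(steps=[[0,0,0,-0.0006,0,0,0]])

```text
t: 9.3
tool_pos: [0.482, -0.0497, 0.0913]
orientation: [-180.0, -0.1, 103.9]
force: [-1.9, 10.3, 6.1]
grip_width: 0.0
finger_force: 5.4
```

move_arm(steps=[[0,0,0,0.004,0,0,0],[0,0,0,0.015,0,0,0],[0,0,0,0.015,0,-0.05,0],[0,0,0,0.015,0,-0.09,0],[0,0,0,0.015,0,-0.09,0]])

```text
t: 9.8
tool_pos: [0.4817, -0.0356, 0.186]
orientation: [179.6, 0.2, 104.0]
force: [0.8, -0.2, 0.1]
grip_width: 0.0003
finger_force: 0.0
```

```bash
python3 - <<'E'
from plan import *
p0,y0=now(); P,psi=pose("R",144.6,.016,.09,half=.0075); print(P,row([P[0],P[1],.18],psi,p0,y0))
for t,g in ((144.6,.003),(144.6,0),(140,0),(135,0),(130,0),(125,0),(120,0),(115,0),(110,0),(108,0),(104.1,0)): print(t,row(*pose("R",t,g,.09,half=.0075),P,psi))
E
```

```text
[np.float64(0.510424256499835), np.float64(-0.17510452742916016), 0.09] [0, 0, np.float64(49.4), np.float64(-0.1423), np.float64(-0.0059), np.float64(0.006), 0]
144.6 [0, 0, 0.0, np.float64(0.013), np.float64(-0.0), np.float64(-0.0), 0]
144.6 [0, 0, 0.0, np.float64(0.016), np.float64(-0.0), np.float64(-0.0), 0]
140 [0, 0, 4.6, np.float64(0.0209), np.float64(-0.001), np.float64(-0.0), 0]
135 [0, 0, 9.6, np.float64(0.0262), np.float64(-0.0016), np.float64(-0.0), 0]
130 [0, 0, 14.6, np.float64(0.0316), np.float64(-0.0017), np.float64(-0.0), 0]
125 [0, 0, 19.6, np.float64(0.037), np.float64(-0.0014), np.float64(-0.0), 0]
120 [0, 0, 24.6, np.float64(0.0423), np.float64(-0.0006), np.float64(-0.0), 0]
115 [0, 0, 29.6, np.float64(0.0475), np.float64(0.0007), np.float64(-0.0), 0]
110 [0, 0, 34.6, np.float64(0.0526), np.float64(0.0024), np.float64(-0.0), 0]
108 [0, 0, 36.6, np.float64(0.0546), np.float64(0.0032), np.float64(-0.0), 0]
104.1 [0, 0, 40.5, np.float64(0.0584), np.float64(0.005), np.float64(-0.0), 0]
```

move_arm(steps=[[0,0,8,-0.03,-0.001,0,0],[0,0,16,-0.07,-0.003,0,0],[0,0,24.5,-0.11,-0.005,0,0],[0,0,33,-0.142,-0.006,0,0],[0,0,41,-0.142,-0.006,0,0],[0,0,49.4,-0.142,-0.006,0,0],[0,0,49.4,-0.142,-0.006,0,0],[0,0,49.4,-0.142,-0.006,0,0]])

```text
t: 10.6
tool_pos: [0.5068, -0.1746, 0.1807]
orientation: [-180.0, 0.0, 54.9]
force: [0.3, -0.6, 0.0]
grip_width: -0.0002
finger_force: 0.0
```

```bash
python3 - <<'E'
from plan import *
from lev import levers
levers("pics/t4.png")
p0,y0=now(); P,psi=pose("R",144.6,.016,.09,half=.0075); print(p0,y0,row(P,psi,p0,y0),telemetry.sense()["orientation"])
E
```

```text
189 c [ 0.5109 -0.0565] dir -165.8 ends [ 0.554 -0.046] [ 0.463 -0.069] rect 93 20 z 0.106
187 c [0.4766 0.0789] dir -166.1 ends [0.52 0.09] [0.43  0.067] rect 93 20 z 0.106
[ 0.50685519 -0.17456526  0.18087689] 54.84990749167934 [0, 0, np.float64(0.2), np.float64(0.0016), np.float64(0.0032), np.float64(0.0909), 0] [-1.79972103e+02  1.91493678e-02  5.48499075e+01]
```

View pics/t4.png

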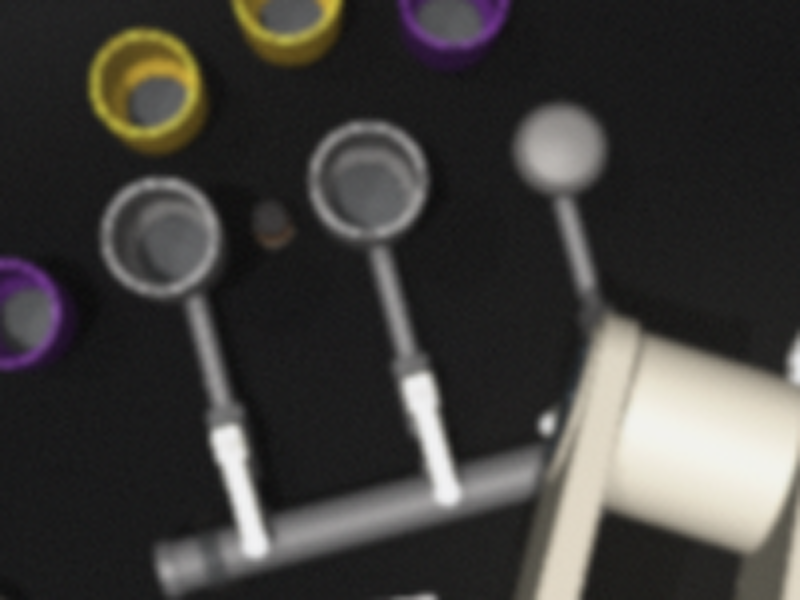

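The left and middle levers now read 193.9° and 194.2°, in line with their pipes (target 194.1°). Now the right lever.

move_arm(steps=[[0,0,0,0,0.003,0.04,0],[0,0,0,0,0.003,0.08,0],[0,0,0,0,0.003,0.091,0],[0,0,0,0.001,0.003,0.091,0],[0,0,0,0.008,0.003,0.091,0],[0,0,0,0.0145,0.003,0.091,0],[0,0,0,0.0175,0.003,0.091,0],[0,0,2.5,0.02,0.0025,0.091,0],[0,0,4.8,0.0225,0.002,0.091,0],[0,0,7.3,0.025,0.0017,0.091,0],[0,0,9.8,0.028,0.0014,0.091,0],[0,0,12.3,0.0305,0.0013,0.091,0],[0,0,14.8,0.033,0.0013,0.091,0],[0,0,17.3,0.036,0.0014,0.091,0],[0,0,19.8,0.0385,0.0016,0.091,0],[0,0,22.3,0.041,0.002,0.091,0],[0,0,24.8,0.0438,0.0024,0.091,0],[0,0,27.3,0.0465,0.003,0.091,0],[0,0,29.8,0.049,0.0037,0.091,0]])

```text
t: 12.55
tool_pos: [0.539, -0.1374, 0.0915]
orientation: [179.9, -0.0, 24.7]
force: [-3.1, -3.2, 2.6]
grip_width: -0.0005
finger_force: 2.0
```

```bash
python3 - <<'E'
from plan import *
p0,y0=now(); print(p0,y0,telemetry.sense()["force"])
for t in (112,109,107,106,104.1): print(row(*pose("R",t,0,.09,half=.0075),p0,y0))
E
```

```text
[ 0.53901266 -0.13742934  0.09149353] 24.72400018099845 [-3.09114579 -3.20472525  2.57715958]
[0, 0, np.float64(2.7), np.float64(0.003), np.float64(-0.0015), np.float64(0.0015), 0]
[0, 0, np.float64(5.7), np.float64(0.0062), np.float64(-0.002), np.float64(0.0015), 0]
[0, 0, np.float64(7.7), np.float64(0.0083), np.float64(-0.0023), np.float64(0.0015), 0]
[0, 0, np.float64(8.7), np.float64(0.0094), np.float64(-0.0024), np.float64(0.0015), 0]
[0, 0, np.float64(10.6), np.float64(0.0114), np.float64(-0.0025), np.float64(0.0015), 0]
```

move_arm(steps=[[0,0,2.7,0.0028,-0.0008,0,0],[0,0,5.7,0.0058,-0.0015,0,0],[0,0,7.7,0.0078,-0.002,0,0],[0,0,8.7,0.0088,-0.0022,0,0],[0,0,9.7,0.0095,-0.0022,0,0]])

```text
t: 13.05
tool_pos: [0.5463, -0.1311, 0.091]
orientation: [180.0, -0.0, 15.1]
force: [-3.8, -1.4, 3.0]
grip_width: -0.0002
finger_force: 1.8
```

move_arm(steps=[[0,0,0.9,0.0007,0,0,0]])

```text
t: 13.15
tool_pos: [0.5468, -0.1308, 0.0907]
orientation: [-180.0, 0.0, 14.2]
force: [-3.9, -0.1, 4.5]
grip_width: -0.0002
finger_force: 2.4
```

move_arm(steps=[[0,0,0,0.0007,0,0,0]])

```text
t: 13.25
tool_pos: [0.5468, -0.1307, 0.0904]
orientation: [-180.0, 0.1, 14.2]
force: [-7.3, -2.5, 5.5]
grip_width: -0.0003
finger_force: 3.8
```

move_arm(steps=[[0,0,0,0.0006,0,0,0]])

```text
t: 13.35
tool_pos: [0.5469, -0.1306, 0.0903]
orientation: [-180.0, 0.1, 14.2]
force: [-9.1, -2.7, 8.6]
grip_width: 0.0001
finger_force: 4.8
```

move_arm(steps=[[0,0,0,-0.004,0,0,0],[0,0,0,-0.015,0,0,0],[0,0,0,-0.015,0,-0.05,0],[0,0,0,-0.015,0,-0.1,0],[0,0,0,-0.06,0,-0.12,0],[0,0,0,-0.1,0.04,-0.12,0],[0,0,0,-0.13,0.08,-0.12,0],[0,0,0,-0.15,0.11,-0.12,0],[0,0,0,-0.15,0.11,-0.12,0],[0,0,0,-0.15,0.11,-0.12,0]])

```text
t: 14.35
tool_pos: [0.429, -0.2747, 0.2102]
orientation: [-180.0, -0.0, 14.0]
force: [-0.6, 0.4, 0.2]
grip_width: 0.0001
finger_force: 0.0
```

```bash
python3 - <<'E'
from lev import *
levers("pics/t5.png"); s=telemetry.sense(); print(s["t"],s["tool_pos"],s["force"])
E
```

```text
186 c [ 0.5683 -0.1541] dir 103.9 ends [ 0.579 -0.196] [ 0.557 -0.108] rect 20 91 z 0.107
190 c [ 0.5107 -0.0565] dir -165.9 ends [ 0.554 -0.046] [ 0.463 -0.068] rect 93 20 z 0.107
189 c [0.4769 0.0788] dir -166.2 ends [0.52  0.089] [0.43  0.067] rect 93 20 z 0.107
14.4 [ 0.42934861 -0.27394127  0.21012849] [ 0.19697827  0.06496495 -0.02712517]
```

View pics/t5.png

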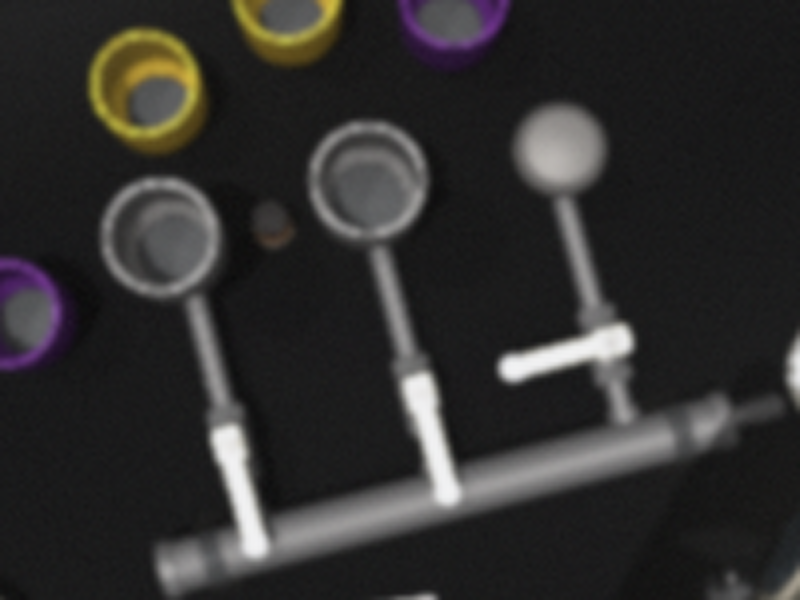

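The left and middle levers (crop tips ~(257,550) and ~(448,497)) are in line with their pipes. The right lever (tip ~(510,368)) is square across at 103.9°. The funnels and cap have not moved, and the arm is clear.

```bash
python3 -c "
from cell import finish_job
print(finish_job())"
```

```text
the job is handed in; nothing more can be done
None
```

The left and middle valves (tall funnels) are fully open and the right valve (dust cap only) is fully shut, each lever at its stop (highest push about 14 N); the funnels and cap did not move, and I handed the job in at about 14.4 s with the arm clear.

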